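Move the last hanging biscuit carton to the next display arm

TASK

The display arm with a single biscuit carton is to be cleared: slide that carton off over the upturned stop at the arm's end, thread its handle over the stop of the other arm and let it hang on the bar there. Then slide it along that bar to push the two cartons already hanging there back until the whole row is up against the clamp collar, and press the row snug for a moment with a light steady push (about 10 N) before letting go, so that all three hang still and touching. Hold the carton by the middle of its handle and do not let the handle slip sideways through the fingers; the cartons are thin card, so keep every push on cartons and stands gentle, never above 20 N, and do not disturb the other goods on the counter.

Things in the scene. Friction and masses are not known exactly. Their poses are not given: they have to be found in the camera images.
- stand_a: The stand to clear. Heavy fixed steel stand; mm; origin on the counter under its 20 square post (top z 188). A level flat bar, 8 wide (y), 10 tall, top at z 170, runs from the post along the stand's -x to its free end at x -210; the last 6 mm turn up 8 as end stop (8 wide). A carton hanging on it has its origin at z 44, and passes over the stop when raised by 8 to 16. 
- stand_b: The receiving stand. Heavy fixed steel stand; mm; origin on the counter under its 20 square post (top z 208). A level flat bar, 8 wide (y), 10 tall, top at z 190, runs from the post along the stand's -x to its free end at x -210; the last 6 mm turn up 8 as end stop (8 wide). A carton hanging on it has its origin at z 64, and passes over the stop when raised by 8 to 16. 
- bar_b (a point): Mid-width on top of stand_b's bar, at the post's face (x -10 mm in the stand's frame). In front of it an aluminium collar, 12 mm long, 22 wide, is clamped round the bar. Where it is clamped differs each time and is not measured: its front face lies 16 to 56 mm from this point along the arm. It ends the row and does not give under a push within the limit
- pack_a: The carton to move, alone on stand_a. Kraft, mm: 34 (x, along the arm) x 46 (y) x 100 tall, 0.1 to 0.21 kg, origin at centre of underside, z up. On its top a stiff closed white handle: two uprights 36 wide (x, so handles meet before cartons), 6 thick (y), 36 over their outsides, 24 between; crossbar underside 26 above the carton's top, handle top 31 above it. Grip the uprights from above, a finger either side of the bar
- pack_front: Same kind of carton and handle as pack_a, the nearer to the free end of stand_b's bar; hangs loose, slides with a push of 0.5 to 1.5 N, starts 2 to 11 mm (handle to handle) from pack_back
- pack_back: Same kind of carton and handle, the nearer to the post on stand_b's bar; hangs loose, its handle starts 4 to 47 mm from the collar
- punnet: bystander: pale wooden punnet of biscuits, 115 x 165 x 45 mm, origin at the centre of its underside
- gift_box: bystander: kraft gift box with a dark red band and rosette, 88 x 70 x 76 mm, origin at the centre of its underside
- sweet_jar: bystander: round amber sweet jar, 72 mm across, 110 mm tall, origin at the centre of its underside
Things that resemble listed ones, but are neither listed nor needed, are in the scene too. What is shaped like the pack_back but orange is not meant. What is shaped like the pack_front but purple is not meant.

How it is judged:
By the outcome, as a careful person would: the job done as asked, in the order asked, and still so for the second after the job is handed in, with the robot touching nothing.
It also fails if it takes over 72 s, if anything falls off the work surface, if the arm or the gripper's body presses on something with over 40 N, if the wrist force passes 120 N, or if a joint passes its speed limit or range.

ROBOT

A 6-joint arm with a two-finger parallel gripper is mounted at the origin on the work surface. World frame = base frame: x ahead of the robot, y to its left, z up, the work surface at z = 0. Lengths are in m, angles in rad, forces in N, time in s.
With the tool pointing down it reaches from about 0.3 to 1 m from the base axis. Payload 5.1 kg.
Tool frame: the origin (TCP) lies on the centre line of the jaws, within the pads' length; the fingertips stand arm.nose_length ahead of it and the grasp point (between the pads) lies 5 mm behind it (arm.nose_length is the distance from the TCP to the fingertips, in m); z points along the fingers, y is the line along which they close (so a half turn about z gives the same grasp; the last joint's range is limited). The gripper opens to 95 mm and grips with 3 to 60 N. Pads are 20 mm wide; open, the fingers measure 119 mm over their backs; the gripper's body (75 mm by 180 mm) begins 59 mm behind the grasp point.
Start: joints at [-1.315, 0.124, 1.65, -0, 1.367, -0.083], TCP at [0.216, -0.613, 0.191] pointing down, gripper open.
Joint ranges: [-2.61, 2.61], [-1.02, 2.33], [0.03, 2.71], [-1.35, 4.49], [0.32, 2.68], [-2.91, 2.91]. Speed limits (rad/s): [2.57, 2.57, 3.14, 3.14, 3.14, 3.14].

INTERFACE

Orientations are given as [roll, pitch, yaw] about the fixed x, y, z axes, in that order (R = Rz(yaw) Ry(pitch) Rx(roll)).
In Python, from cell import arm gives the robot as it stands. The module is installed in compiled form; this text tells all that it offers.
- The arm moves only by the shell command python3 -m creep 'ROWS' [OPENING] [FORCE]. ROWS is JSON, a list of rows, each a list of 6 numbers: the shift along the world's x, y, z in mm, then the turn, a rotation vector about the world's x, y, z in degrees. A call has 1 to 10 rows; each row shifts and turns the commanded pose from where the row before left it; what a row does not reach is not made up. A row lasts 1/12 s, in which the tool goes at most 41.7 mm and 7.16 degrees, less where a joint would pass 70% of its speed; a pose out of reach is approached as far as the arm can. A call is refused whole if a number of a shift passes 41.7 or a number of a turn 7.16, either way. A call with a gripper value outside its range is refused whole. OPENING is the opening, from 0 (shut) to 1 (fully open), set as the call begins (- or left out, the last holds). The fingers move at their own pace and stop on an object; FORCE is the grip in N (left out, the last holds). Time passes only in rows, so rows that do not move let the fingers close. It gives the time, the measured TCP pose, the force, the opening and the grip force at its end, in the units of the state.
- arm.observe(): the state, without advancing time (a new reading comes with each control period).
- arm.capture(name): name is "scene" or "top" or "wrist"; returns a dict with "frame" (400x640x3 uint8, red, green, blue), "fx", "fy", "cx", "cy" (pixels), "R" (3x3) and "t" (3): a world point X has camera coordinates R X + t; the wrist camera has in their place "hand_eye" (4x4, takes a point from camera to tool coordinates, whose origin is the TCP and whose axes are the flange's). Camera axes: x right, y down, z forward; pixel columns grow to the right and rows downward; lengths in m; the calibration is good to about 2 mm. A picture is of the moment at which its call begins: read the wrist's pose just before it. There is no depth.
- arm.hand_in(): hands the job in; it is judged then, once.
The state is a dict: "time_s": time; "joint_positions": joint angles; "qd": joint speeds; "joint_torque": joint torques, N m; "eef_pos": TCP position; "ee_rot": TCP orientation; "force": force on the tool from outside, world axes, zero at the start; "moment": the same for the moment, N m; "width": finger opening in m; "finger_force": force on a finger pad.
Only numpy, scipy, OpenCV 4.12 (cv2) and the standard library are available. Lean on these libraries where they do the work, as an engineer would, in place of code of your own. Each camera call takes 0.05 s, during which the arm holds its last target. There are 200 camera calls.

## Working session

There is one attempt and no reset: what is moved stays moved. The work goes in short steps, Python scripts to look and compute and a shell command to move; the robot and the scene stay as the last step left them, time stands still between calls to the robot, and variables do not carry over. Pictures are saved under pics/ and viewed, at most 10 in all, crops included, and the job is handed in when it is done.

```bash
mkdir -p pics
python3 - <<'E'
from cell import arm
import cv2,pickle
s=arm.observe();print({k:s[k] for k in('time_s','eef_pos','ee_rot','force','width')},arm.nose_length)
d={}
for n in('scene','top','wrist'):
    c=arm.capture(n);d[n]=c
    cv2.imwrite(f'pics/{n}0.png',c['frame'][:,:,::-1])
    print(n,{k:c[k] for k in c if k!='frame'})
pickle.dump(d,open('d0.pkl','wb'))
E
```

```text
{'time_s': 0.0, 'eef_pos': array([ 0.21585361, -0.6124149 ,  0.18972895]), 'ee_rot': array([-3.13962416e+00, -1.88161462e-04,  3.38853015e-01]), 'force': array([-0.07564734, -0.13270493,  0.61511829]), 'width': 0.09489845134006293} 0.014
scene {'fx': 468.2582188530007, 'fy': 468.2582188530007, 'cx': 321.64721365771385, 'cy': 198.73285792379372, 'R': array([[ 0.66248055,  0.74899275, -0.01137445],
       [ 0.56009785, -0.50537253, -0.65642136],
       [-0.49740317,  0.42849558, -0.75430871]]), 't': array([-0.40711189, -0.28266409,  1.7070467 ])}
top {'fx': 430.93950956437567, 'fy': 430.93950956437567, 'cx': 320.6339836474777, 'cy': 202.63458912127686, 'R': array([[-0.0094888 , -0.99995011, -0.00312044],
       [-0.99376041,  0.00977679, -0.11110654],
       [ 0.1111315 ,  0.00204671, -0.9938036 ]]), 't': array([-0.02386829,  0.66285183,  1.25980163])}
wrist {'fx': 339.9711240027385, 'fy': 339.9711240027385, 'cx': 320.9505862948281, 'cy': 196.91541436007114, 'hand_eye': array([[-4.45515988e-04, -9.65907354e-01, -2.58887590e-01,
         7.39683858e-02],
       [ 9.99999882e-01, -4.80133518e-04,  7.04883547e-05,
         4.92555805e-05],
       [-1.92385830e-04, -2.58887529e-01,  9.65907454e-01,
        -1.92986835e-01],
       [ 0.00000000e+00,  0.00000000e+00,  0.00000000e+00,
         1.00000000e+00]])}
```

View pics/scene0.png

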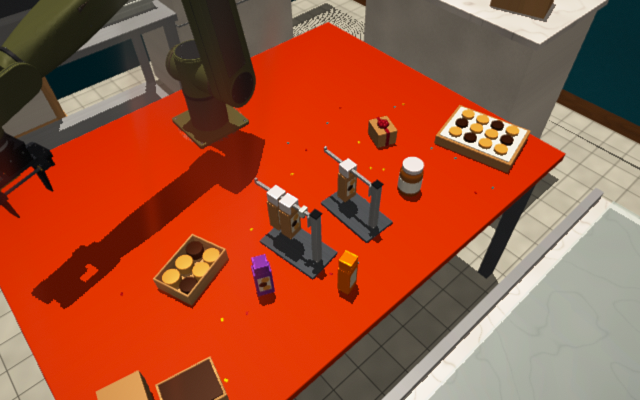

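View pics/top0.png

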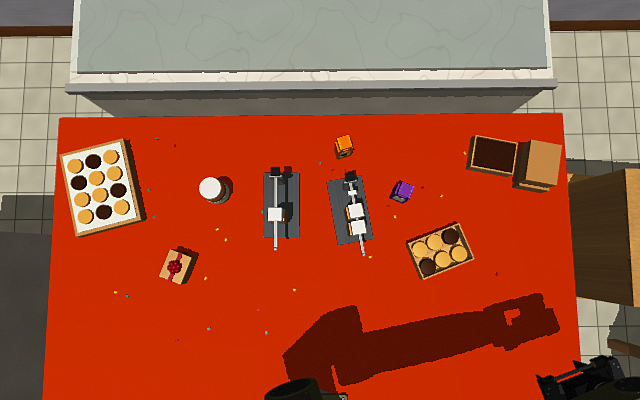

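The scene has stand A with one carton (top image: bar x≈276, rows 171–249), stand B with two cartons (post ≈(350,176), tip ≈(364,254)). I'll take an enlarged crop to measure.

Run:
```python
import cv2,pickle
d=pickle.load(open('d0.pkl','rb'))
f=d['top']['frame'][150:270,240:400,::-1]
cv2.imwrite('pics/topc.png',cv2.resize(f,None,fx=5,fy=5,interpolation=cv2.INTER_CUBIC))
```

```text
(no output)
```

View pics/topc.png

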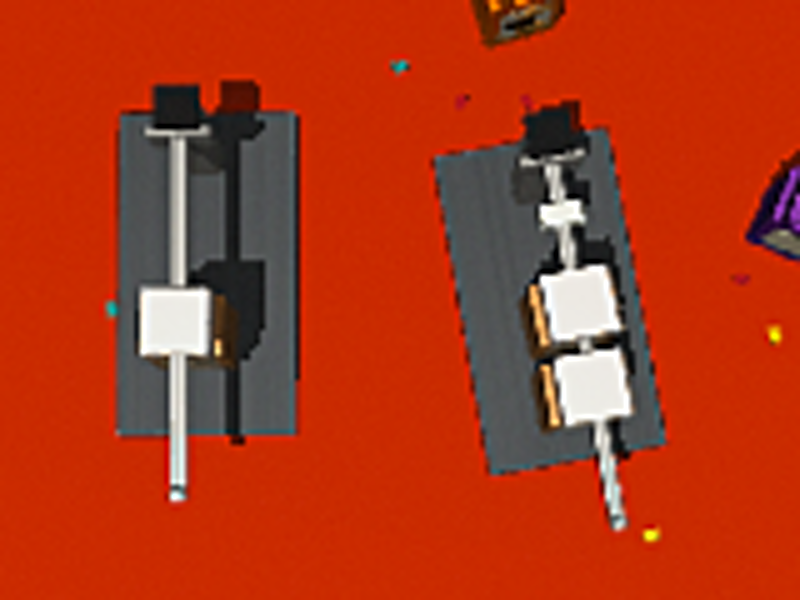

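Crop: stand A bar column ≈177, tip (178,495), handle centre (176,321); stand B post (554,130), tip (618,524), front handle (593,386), back handle (580,305), collar (562,213).

```bash
cat > h.py <<'E'
import numpy as np
def ray(c,px,z,R=None,t=None):
    R=c['R'] if R is None else R; t=c['t'] if t is None else t
    o=-R.T@t; d=R.T@np.array([(px[0]-c['cx'])/c['fx'],(px[1]-c['cy'])/c['fy'],1])
    return o+d*(z-o[2])/d[2]
def wristRt(c,pos,rpy):
    from scipy.spatial.transform import Rotation as Ro
    T=np.eye(4);T[:3,:3]=Ro.from_euler('xyz',rpy).as_matrix();T[:3,3]=pos
    M=np.linalg.inv(T@c['hand_eye']);return M[:3,:3],M[:3,3]
E
python3 - <<'E'
import pickle,numpy as np
from h import *
c=pickle.load(open('d0.pkl','rb'))['top']
P=dict(Apost=(177,107,.188),Abar0=(178,140,.17),Atip=(178,495,.178),Ah=(175.5,321,.175),Bpost=(554,130,.208),Bbar0=(555,170,.19),Btip=(618,524,.198),Bf=(593,386,.195),Bb=(580,305,.195),Bcol=(562,213,.196))
Q={}
for k,(u,v,z) in P.items():
    Q[k]=ray(c,(240+(u+.5)/5-.5,150+(v+.5)/5-.5),z);print(k,(Q[k]*1000).round(1))
for a in'AB':
    for s in('post','bar0'):
        d=Q[a+s]-Q[a+'tip'];print(a,s,np.degrees(np.arctan2(d[1],d[0])),np.hypot(*d[:2]))
E
```

```text
Apost [732.2  90.9 188. ]
Abar0 [717.4  92.2 170. ]
Atip [525.5  90.9 178. ]
Ah [618.3  92.8 175. ]
Bpost [ 714.2 -109.5  208. ]
Bbar0 [ 695.7 -110.9  190. ]
Btip [ 508.2 -139.9  198. ]
Bf [ 580.2 -128.5  195. ]
Bb [ 622.9 -122.5  195. ]
Bcol [ 671.7 -113.8  196. ]
A post -0.022933481472050644 0.20668418077876408
A bar0 0.38550444462554456 0.19187119522277113
B post 8.38640292444362 0.20816951464738656
B bar0 8.782060608502299 0.18971954492344265
```

```bash
python3 -m creep '[[0,0,40,0,0,-2],[0,0,40,0,0,-2],[10,18,30,0,0,-2],[20,35,0,0,0,-2],[20,35,0,0,0,-2],[20,35,0,0,0,-2],[20,35,0,0,0,-2],[20,35,0,0,0,-2],[20,35,0,0,0,-2],[20,35,0,0,0,-1]]'; python3 -m creep '[[20,35,0,0,0,0],[20,35,0,0,0,0],[20,35,0,0,0,0],[20,35,0,0,0,0],[20,35,0,0,0,0],[20,35,0,0,0,0],[20,35,0,0,0,0],[20,35,0,0,0,0],[20,35,0,0,0,0],[20,35,0,0,0,0]]'; python3 -m creep '[[20,35,0,0,0,0],[20,35,0,0,0,0],[5,20,0,0,0,0],[0,0,0,0,0,0],[0,0,0,0,0,0]]'
```

```text
time_s: 0.98
eef_pos: [0.3664, -0.3481, 0.3007]
ee_rot: [-3.141, 0.0, 0.005]
force: [2.0, 0.3, 1.0]
width: 0.0954
finger_force: 0.0
time_s: 1.82
eef_pos: [0.5664, 0.002, 0.3007]
ee_rot: [3.141, 0.0, 0.008]
force: [0.3, -0.7, 0.4]
width: 0.0953
finger_force: 0.0
time_s: 2.23
eef_pos: [0.6108, 0.0908, 0.3001]
ee_rot: [3.141, 0.002, 0.009]
force: [0.8, -0.4, 0.3]
width: 0.0947
finger_force: 0.0
```

Run:
```python
from cell import arm
import cv2,pickle
s=arm.observe();c=arm.capture('wrist');pickle.dump((s,c),open('w1.pkl','wb'))
cv2.imwrite('pics/w1.png',c['frame'][:,:,::-1]);print(s['eef_pos'],s['ee_rot'])
```

```text
[0.61083752 0.09084028 0.30007368] [3.14104004e+00 1.60220473e-03 9.36480567e-03]
```

View pics/w1.png

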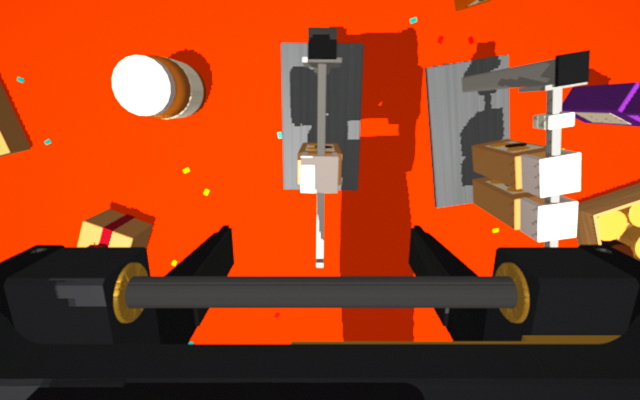

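Wrist view: carton A handle top ≈(299–342, 152–193), bar A from (322,62) to tip (320,266); B handle tops ≈(558,222) and (561,175), collar ≈(561,121), post top (572,69).

Run:
```python
import pickle,numpy as np
from h import *
s,c=pickle.load(open('w1.pkl','rb'));R,t=wristRt(c,s['eef_pos'],s['ee_rot'])
for k,p in dict(Apost=(322.5,45,.188),Abar0=(322,66,.17),Atip=(320,265,.178),Ah=(320.5,172.5,.175),Bpost=(572,69,.208),Bbar0=(555,92,.19),Bf=(558.5,222,.195),Bb=(561,175,.195),Bcol=(561,121,.2)).items():
    print(k,(ray(c,p[:2],p[2],R,t)*1000).round(1))
import cv2
f=c['frame'][140:205,285:357,::-1];cv2.imwrite('pics/w1c.png',cv2.resize(f,None,fx=8,fy=8,interpolation=2))
```

```text
Apost [733.3  90.9 188. ]
Abar0 [718.8  91.1 170. ]
Atip [528.6  91.3 178. ]
Ah [623.3  91.6 175. ]
Bpost [ 714.4 -105.9  208. ]
Bbar0 [ 697.7 -107.6  190. ]
Bf [ 582.5 -129.3  195. ]
Bb [ 626.8 -123.   195. ]
Bcol [ 674.  -110.5  200. ]
```

View pics/w1c.png

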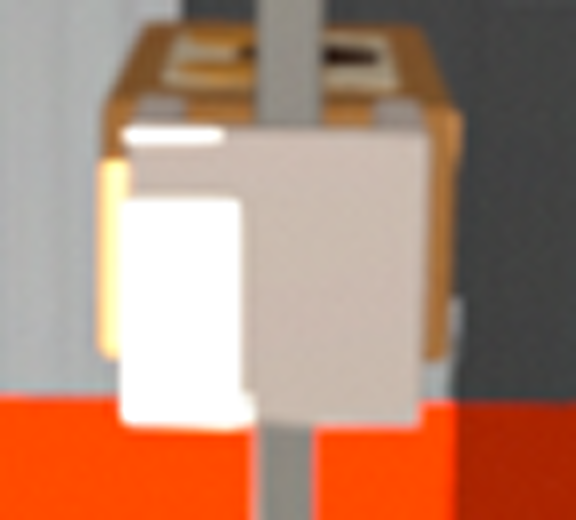

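```bash
python3 -m creep '[[5,0.7,-30,0,0,-0.5],[5,0.5,-30,0,0,0],[0,0,-30,0,0,0],[0,0,-25,0,0,0],[0,0,-15,0,0,0],[0,0,-7,0,0,0],[0,0,0,0,0,0],[0,0,0,0,0,0]]' && python3 -m creep '[[0,0,0,0,0,0],[0,0,0,0,0,0],[0,0,0,0,0,0],[0,0,0,0,0,0],[0,0,0,0,0,0],[0,0,0,0,0,0],[0,0,0,0,0,0],[0,0,0,0,0,0]]' 0 30
```

```text
time_s: 2.95
eef_pos: [0.6217, 0.0906, 0.1654]
ee_rot: [-3.142, -0.002, -0.002]
force: [1.0, -1.0, 0.7]
width: 0.0954
finger_force: 0.0
time_s: 3.62
eef_pos: [0.621, 0.0912, 0.1639]
ee_rot: [3.142, 0.0, -0.001]
force: [0.3, 0.4, -0.0]
width: 0.0469
finger_force: 0.0
```

```bash
python3 -m creep '[[0,0,0,0,0,0],[0,0,0,0,0,0],[0,0,0,0,0,0],[0,0,0,0,0,0],[0,0,0,0,0,0]]'; python3 -m creep '[[0,0,3,0,0,0],[0,0,3,0,0,0],[0,0,3,0,0,0],[0,0,3,0,0,0],[0,0,0,0,0,0],[0,0,0,0,0,0],[0,0,0,0,0,0]]'
python3 - <<'E'
from cell import arm
import cv2,pickle
s=arm.observe();c=arm.capture('wrist');pickle.dump((s,c),open('w2.pkl','wb'))
cv2.imwrite('pics/w2.png',c['frame'][:,:,::-1]);print(s['eef_pos'],s['ee_rot'],s['force'],s['finger_force'])
E
```

```text
time_s: 4.03
eef_pos: [0.621, 0.0911, 0.164]
ee_rot: [3.142, -0.0, -0.002]
force: [0.6, -0.8, -0.6]
width: 0.0137
finger_force: 0.0
time_s: 4.62
eef_pos: [0.621, 0.0911, 0.176]
ee_rot: [3.142, -0.0, -0.002]
force: [0.5, -0.2, -0.1]
width: 0.0007
finger_force: 0.0
[0.62097265 0.0911469  0.17598147] [ 3.14157926e+00 -3.02397256e-05 -1.50164945e-03] [ 0.54622397 -0.23637392 -0.08523523] 0.0
```

View pics/w2.png

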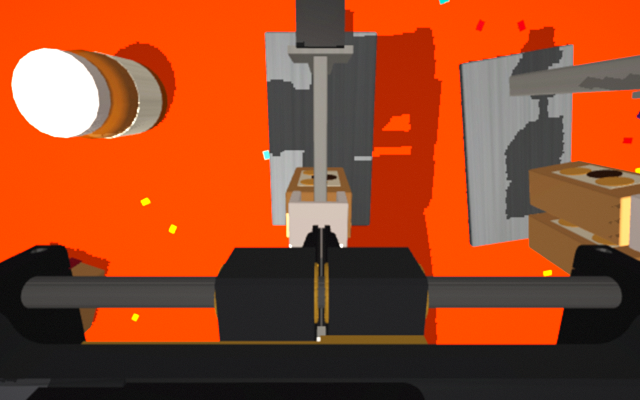

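The fingers met without the handle between them: the handle top's far edge shows at row ≈203 and the fingers stand in front of it. Check where the handle really is, with the heights in doubt.

Run:
```python
import pickle,numpy as np
from h import *
for w,pts in(('w2.pkl',[(320,203),(320,248),(320,55)]),):
    s,c=pickle.load(open(w,'rb'));R,t=wristRt(c,s['eef_pos'],s['ee_rot'])
    for p in pts:
        for z in(.15,.175,.19): print(p,z,(ray(c,p,z,R,t)*1000).round(1))
    for off in((0,0,.014),(0,0,0),(0,0,-.005)):
        X=np.linalg.inv(c['hand_eye'])@np.array([*off,1]);print('tool',off,c['fx']*X[0]/X[2]+c['cx'],c['fy']*X[1]/X[2]+c['cy'])
d=pickle.load(open('d0.pkl','rb'))
for n in('scene','top'):
    c=d[n]
    for X in((.621,.092,.175),(.730,.091,.188),(.525,.091,.178)):
        q=c['R']@np.array(X)+c['t'];print(n,X,q[:2]/q[2]*c['fx']+[c['cx'],c['cy']])
```

```text
(320, 203) 0.15 [632.   92.1 150. ]
(320, 203) 0.175 [639.2  92.1 175. ]
(320, 203) 0.19 [643.5  92.  190. ]
(320, 248) 0.15 [599.5  92.2 150. ]
(320, 248) 0.175 [610.4  92.1 175. ]
(320, 248) 0.19 [616.9  92.1 190. ]
(320, 55) 0.15 [724.3  91.9 150. ]
(320, 55) 0.175 [721.   91.8 175. ]
(320, 55) 0.19 [718.9  91.8 190. ]
tool (0, 0, 0.014) 321.546147905738 224.56788936463477
tool (0, 0, 0) 321.5928946809352 232.3802319478467
tool (0, 0, -0.005) 321.6111165604486 235.42548083759297
scene (0.621, 0.092, 0.175) [347.18571873 164.22570044]
scene (0.73, 0.091, 0.188) [375.41746223 182.43837464]
scene (0.525, 0.091, 0.178) [324.0130865  146.22783221]
top (0.621, 0.092, 0.175) [275.0054688  212.77580284]
top (0.73, 0.091, 0.188) [274.94556085 171.79975978]
top (0.525, 0.091, 0.178) [275.17763219 248.78543893]
```

Run:
```python
from cell import arm
import cv2
c=arm.capture('scene');f=c['frame'][130:250,250:410,::-1]
cv2.imwrite('pics/s2.png',cv2.resize(f,None,fx=5,fy=5,interpolation=2))
```

```text
(no output)
```

View pics/s2.png

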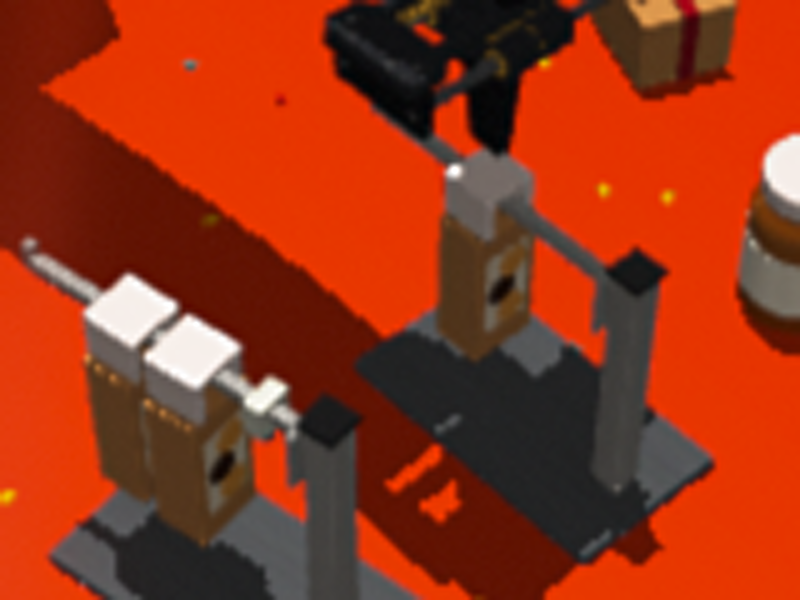

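The fingertips seem to be well above the handle, against what nose_length suggests; one composite view (wrist tip, close-up) to measure where the tips really are.

Run:
```python
import cv2,numpy as np,pickle
from cell import arm
print(arm.observe()['eef_pos'],arm.nose_length)
w2=cv2.imread('pics/w2.png');w1=cv2.imread('pics/w1.png')
a=cv2.resize(w2[190:290,271:371],(400,400),interpolation=2)
b=cv2.resize(w1[210:310,150:250],(400,400),interpolation=2)
k=lambda i:np.clip(i.astype(float)*2.2+15,0,255).astype(np.uint8)
cv2.imwrite('pics/cmp.png',k(np.hstack([a,b])))
```

```text
[0.62085554 0.09115222 0.17569607] 0.014
```

View pics/cmp.png

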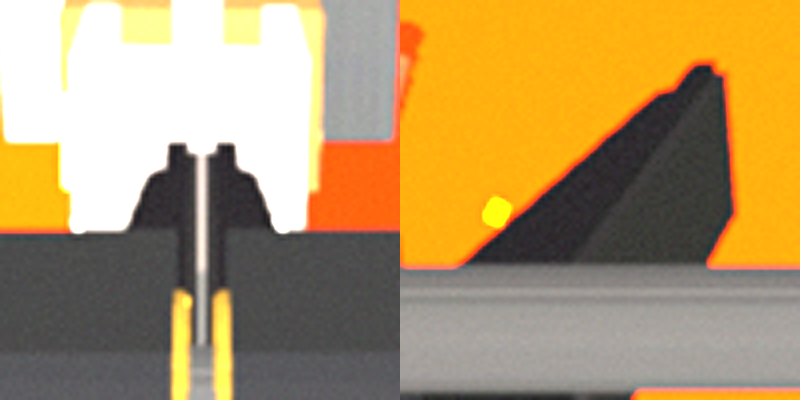

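Tips measured: rows 227–228 and 263 put them at about 19 mm *behind* the TCP (scene view agrees), so I must go about 33 mm lower than planned. Open, go down to TCP z ≈ 0.132, close.

```bash
python3 -m creep '[[0,0,0,0,0,0],[0,0,0,0,0,0],[0,0,0,0,0,0],[0,0,0,0,0,0],[0,0,0,0,0,0],[0,0,0,0,0,0],[0,0,0,0,0,0],[0,0,0,0,0,0],[0,0,0,0,0,0],[0,0,0,0,0,0]]' 0.65 20; python3 -m creep '[[0,0,-6,0,0,0],[0,0,-6,0,0,0],[0,0,-6,0,0,0],[0,0,-6,0,0,0],[0,0,-6,0,0,0],[0,0,-6,0,0,0],[0,0,-4,0,0,0],[0,0,-4,0,0,0],[0,0,0,0,0,0],[0,0,0,0,0,0]]'
```

```text
time_s: 5.55
eef_pos: [0.621, 0.0912, 0.176]
ee_rot: [3.142, -0.0, -0.002]
force: [0.3, -0.2, 0.5]
width: 0.0595
finger_force: 0.0
time_s: 6.38
eef_pos: [0.6209, 0.0911, 0.1317]
ee_rot: [-3.142, 0.0, -0.002]
force: [0.3, 0.6, 0.1]
width: 0.0621
finger_force: 0.0
```

```bash
python3 -m creep '[[0,0,0,0,0,0],[0,0,0,0,0,0],[0,0,0,0,0,0],[0,0,0,0,0,0],[0,0,0,0,0,0],[0,0,0,0,0,0],[0,0,0,0,0,0],[0,0,0,0,0,0],[0,0,0,0,0,0],[0,0,0,0,0,0]]' 0 30
python3 - <<'E'
from cell import arm
import cv2,pickle
s=arm.observe();c=arm.capture('wrist');pickle.dump((s,c),open('w3.pkl','wb'))
cv2.imwrite('pics/w3.png',c['frame'][:,:,::-1]);print(s['eef_pos'],s['ee_rot'],s['force'],s['finger_force'],s['width'])
E
```

```text
time_s: 7.22
eef_pos: [0.6212, 0.0913, 0.1323]
ee_rot: [-3.141, -0.0, -0.002]
force: [-1.9, 1.1, 2.1]
width: 0.0358
finger_force: 30.0
[0.62115465 0.09130112 0.13227559] [-3.14129685e+00 -4.12979036e-04 -1.55251670e-03] [-1.91244122  1.12935864  2.07028056] 29.999991953372955 0.035772148466408034
```

```bash
python3 -m creep '[[0,0,3,0,0,0],[0,0,3,0,0,0],[0,0,3,0,0,0],[0,0,3,0,0,0],[0,0,0,0,0,0],[0,0,0,0,0,0],[0,0,0,0,0,0]]'; python3 -m creep '[[-5,0,0,0,0,0],[-8,0,0,0,0,0],[-10,0,0,0,0,0],[-12,0,0,0,0,0],[-12,0,0,0,0,0],[-12,0,0,0,0,0]]'
```

```text
time_s: 7.85
eef_pos: [0.6209, 0.0911, 0.1438]
ee_rot: [3.142, 0.0, -0.002]
force: [-0.5, -0.2, -1.9]
width: 0.0357
finger_force: 30.0
time_s: 8.35
eef_pos: [0.5604, 0.0912, 0.1437]
ee_rot: [3.142, 0.001, -0.002]
force: [0.7, 0.5, -2.0]
width: 0.036
finger_force: 30.0
```

```bash
python3 -m creep '[[-12,0,0,0,0,0],[-12,0,0,0,0,0],[-12,0,0,0,0,0],[-12,0,0,0,0,0],[-12,0,0,0,0,0],[-12,0,0,0,0,0],[-12,0,0,0,0,0],[-12,0,0,0,0,0],[-5,0,0,0,0,0],[0,0,0,0,0,0]]'
```

```text
time_s: 9.18
eef_pos: [0.4596, 0.0912, 0.1438]
ee_rot: [-3.142, -0.0, -0.001]
force: [1.2, 0.4, -2.8]
width: 0.0358
finger_force: 30.0
```

```bash
python3 -m creep '[[0,-8,7,0,0,0],[0,-16,7,0,0,1],[0,-22,7,0,0,1],[0,-22,0,0,0,1],[0,-22,0,0,0,1],[0,-22,0,0,0,1],[0,-22,0,0,0,1],[0,-22,0,0,0,1],[0,-22,0,0,0,1],[0,-22,0,0,0,0.6]]'; python3 -m creep '[[0,-18,0,0,0,0],[0,-12,0,0,0,0],[0,-8,0,0,0,0],[0,0,0,0,0,0],[0,0,0,0,0,0],[0,0,0,0,0,0]]'
python3 - <<'E'
from cell import arm
import cv2,pickle,numpy as np
s=arm.observe();c=arm.capture('wrist');pickle.dump((s,c),open('w4.pkl','wb'));t=arm.capture('top')
cv2.imwrite('pics/w4.png',c['frame'][:,:,::-1]);print(s['eef_pos'],s['ee_rot'],s['force'],s['finger_force'])
E
```

```text
time_s: 10.02
eef_pos: [0.4614, -0.1108, 0.1658]
ee_rot: [3.141, -0.001, 0.149]
force: [0.5, 0.1, -1.7]
width: 0.0357
finger_force: 30.0
time_s: 10.52
eef_pos: [0.461, -0.1462, 0.1649]
ee_rot: [-3.141, 0.0, 0.149]
force: [-0.6, -0.3, -2.0]
width: 0.0356
finger_force: 30.0
[ 0.46104548 -0.14623951  0.16493802] [-3.14110327e+00  5.28975448e-05  1.49188286e-01] [-0.62968823 -0.32159046 -2.0114681 ] 29.998060762882233
```

View pics/w4.png

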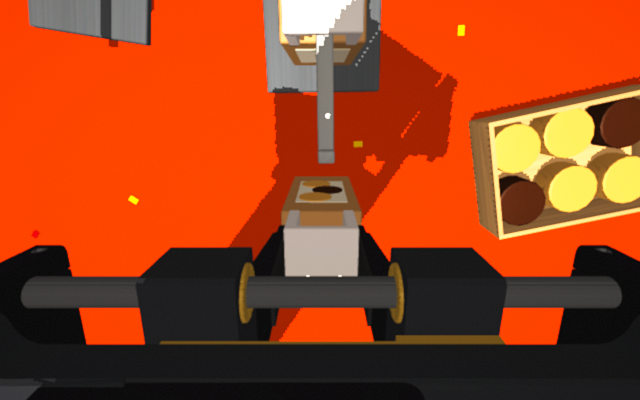

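Wrist view: bar B's stop top at (326,150–162), bar edges ≈(318–333) constant up the image, so it is parallel; handle centre column ≈321. Compute the offset.

Run:
```python
import pickle,numpy as np
from h import *
s,c=pickle.load(open('w4.pkl','rb'));R,t=wristRt(c,s['eef_pos'],s['ee_rot'])
a=s['ee_rot'][2];u=np.array([np.cos(a),np.sin(a)]);n=np.array([-u[1],u[0]])
f=c['frame'].astype(int)
for r in(70,100,130,156): print(r,[ (x,f[r,x].tolist()) for x in range(312,340,2)] if r==130 else '')
for r,z in((50,.19),(100,.19),(140,.19),(150,.198),(162,.198)):
    row=f[r,300:350];m=np.where((row.max(1)-row.min(1))<60)[0]+300
    col=(m.min()+m.max())/2 if len(m) else 326
    p=ray(c,(col,r),z,R,t)[:2];d=p-s['eef_pos'][:2];print(r,col,(p*1e3).round(1),'along',d@u*1e3,'lat',d@n*1e3)
```

```text
70 
100 
130 [(312, [165, 36, 0]), (314, [165, 34, 0]), (316, [166, 38, 9]), (318, [119, 102, 93]), (320, [130, 125, 118]), (322, [131, 125, 118]), (324, [131, 125, 117]), (326, [131, 125, 118]), (328, [132, 127, 118]), (330, [133, 128, 120]), (332, [126, 121, 113]), (334, [148, 47, 28]), (336, [165, 34, 0]), (338, [164, 33, 0])]
156 
50 324.5 [ 558.8 -133. ] along 98.6582942469128 lat -1.480949920379443
100 325.0 [ 537.1 -136.6] along 76.6193313033944 lat -1.7682448957519645
140 325.5 [ 518.5 -139.7] along 57.790832306771264 lat -2.062628603283276
150 325.5 [ 514.6 -140.2] along 53.90803379516266 lat -1.9726969360320767
162 326.0 [ 509.1 -141.3] along 48.229770910978246 lat -2.226817759161565
```

```bash
python3 -m creep '[[0.3,-2,0,0,0,0.3],[4,0.6,0,0,0,0],[7.5,1.15,0,0,0,0],[7.5,1.15,0,0,0,0],[7.5,1.15,0,0,0,0],[7.5,1.15,0,0,0,0],[7.5,1.15,0,0,0,0]]';  python3 -m creep '[[7.5,1.15,0,0,0,0],[7.5,1.15,0,0,0,0],[7.5,1.15,0,0,0,0],[7.5,1.15,0,0,0,0],[6,1,0,0,0,0],[0,0,0,0,0,0],[0,0,0,0,0,0]]'
```

```text
time_s: 11.2
eef_pos: [0.5038, -0.1423, 0.1649]
ee_rot: [-3.141, 0.0, 0.154]
force: [-0.0, -0.5, -2.0]
width: 0.0361
finger_force: 30.0
time_s: 11.78
eef_pos: [0.5389, -0.1368, 0.1648]
ee_rot: [-3.141, 0.0, 0.154]
force: [-0.8, -0.0, -2.9]
width: 0.0358
finger_force: 30.0
```

```bash
python3 -m creep '[[0,0,-2,0,0,0],[0,0,-2,0,0,0],[0,0,-2,0,0,0],[0,0,0,0,0,0],[0,0,0,0,0,0]]';  python3 -m creep '[[0,0,-2,0,0,0],[0,0,-1.5,0,0,0],[0,0,-1.5,0,0,0],[0,0,0,0,0,0],[0,0,0,0,0,0]]'
python3 - <<'E'
from cell import arm
import cv2,pickle
c=arm.capture('scene');f=c['frame'][140:260,245:405,::-1];g=cv2.resize(f,None,fx=4,fy=4,interpolation=2)
cv2.imwrite('pics/s5.png',g);print(arm.observe()['force'])
E
```

```text
time_s: 12.2
eef_pos: [0.5384, -0.1369, 0.1587]
ee_rot: [-3.141, 0.0, 0.154]
force: [0.2, 0.6, -2.6]
width: 0.0358
finger_force: 30.0
time_s: 12.62
eef_pos: [0.5387, -0.1369, 0.1537]
ee_rot: [-3.141, 0.0, 0.154]
force: [-1.1, -0.6, -1.9]
width: 0.0357
finger_force: 30.0
[ 0.30006581  0.84133131 -0.90623867]
```

View pics/s5.png

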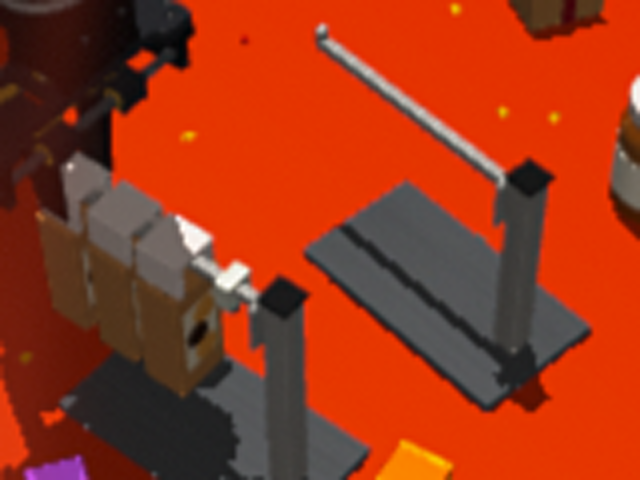

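Scene view: carton A's handle is on bar B just inside the stop, next to the other two; stand A is empty. Let it rest, then push along.

```bash
python3 -m creep '[[0,0,-0.7,0,0,0],[0,0,-0.5,0,0,0],[0,0,0,0,0,0],[0,0,0,0,0,0]]';  python3 -m creep '[[2,0.3,0,0,0,0],[3,0.46,0,0,0,0],[3,0.46,0,0,0,0],[3,0.46,0,0,0,0],[3,0.46,0,0,0,0]]';  python3 -m creep '[[3,0.46,0,0,0,0],[3,0.46,0,0,0,0],[3,0.46,0,0,0,0],[3,0.46,0,0,0,0],[0,0,0,0,0,0]]'
```

```text
time_s: 13.0
eef_pos: [0.5388, -0.1369, 0.1527]
ee_rot: [-3.142, 0.0, 0.154]
force: [-0.4, 0.2, -2.0]
width: 0.0359
finger_force: 30.0
time_s: 13.42
eef_pos: [0.553, -0.1348, 0.1528]
ee_rot: [3.142, 0.001, 0.154]
force: [-0.9, 0.3, -0.5]
width: 0.0359
finger_force: 30.0
time_s: 13.83
eef_pos: [0.5655, -0.1328, 0.1527]
ee_rot: [3.142, -0.001, 0.154]
force: [-0.0, 0.8, -1.7]
width: 0.0357
finger_force: 30.0
```

```bash
python3 -m creep '[[1.5,0.23,0,0,0,0],[1.5,0.23,0,0,0,0],[1,0.15,0,0,0,0],[0,0,0,0,0,0]]';  python3 -m creep '[[1,0.15,0,0,0,0],[1,0.15,0,0,0,0],[0,0,0,0,0,0]]'
```

```text
time_s: 14.17
eef_pos: [0.5689, -0.1323, 0.1527]
ee_rot: [-3.142, -0.0, 0.154]
force: [-0.2, 0.3, -1.4]
width: 0.036
finger_force: 30.0
time_s: 14.42
eef_pos: [0.5709, -0.132, 0.1527]
ee_rot: [-3.142, -0.0, 0.154]
force: [-1.1, -0.4, -1.1]
width: 0.0357
finger_force: 30.0
```

```bash
python3 -m creep '[[0.8,0.12,0,0,0,0],[0.8,0.12,0,0,0,0],[0,0,0,0,0,0]]' | grep -E 'eef|force: \['; for i in 1; do :; done; python3 -m creep '[[0.8,0.12,0,0,0,0],[0,0,0,0,0,0]]' | grep -E 'eef|force: \['
python3 - <<'E'
from cell import arm
import cv2,numpy as np
c=arm.capture('top');cv2.imwrite('pics/t6.png',c['frame'][:,:,::-1])
s=arm.capture('scene');cv2.imwrite('pics/s6.png',s['frame'][:,:,::-1])
E
```

```text
eef_pos: [0.5726, -0.1317, 0.1527]
force: [-1.5, -0.1, -1.9]
eef_pos: [0.5733, -0.1316, 0.1527]
force: [-1.2, -0.7, -1.8]
```

```bash
python3 -m creep '[[0.6,0.1,0,0,0,0],[0,0,0,0,0,0]]' | grep -E 'eef|force: \['; python3 -m creep '[[0.6,0.1,0,0,0,0],[0,0,0,0,0,0]]' | grep -E 'eef|force: \['
```

```text
eef_pos: [0.5738, -0.1316, 0.1527]
force: [-1.2, -1.1, -1.4]
eef_pos: [0.5744, -0.1314, 0.1527]
force: [-1.4, 0.0, -1.9]
```

```bash
python3 -m creep '[[0.6,0.1,0,0,0,0],[0,0,0,0,0,0]]' | grep -E 'eef|force: \['; python3 -m creep '[[0.6,0.1,0,0,0,0],[0,0,0,0,0,0]]' | grep -E 'eef|force: \['
```

```text
eef_pos: [0.5751, -0.1313, 0.1527]
force: [-1.6, -0.6, -1.7]
eef_pos: [0.5757, -0.1312, 0.1527]
force: [-1.9, -0.2, -1.9]
```

```bash
python3 -m creep '[[0.6,0.1,0,0,0,0],[0,0,0,0,0,0]]' | grep -E 'eef|force: \['; python3 -m creep '[[0.6,0.1,0,0,0,0],[0,0,0,0,0,0]]' | grep -E 'eef|force: \['
```

```text
eef_pos: [0.5763, -0.1311, 0.1527]
force: [-1.2, -0.8, -3.4]
eef_pos: [0.5769, -0.131, 0.1527]
force: [-1.3, -0.7, -2.3]
```

```bash
python3 -m creep '[[0.6,0.1,0,0,0,0],[0,0,0,0,0,0]]' | grep -E 'eef|force: \['; python3 -m creep '[[0.6,0.1,0,0,0,0],[0,0,0,0,0,0]]' | grep -E 'eef|force: \['
```

```text
eef_pos: [0.5775, -0.1309, 0.1528]
force: [-0.2, -0.4, -2.7]
eef_pos: [0.5781, -0.1308, 0.1528]
force: [-1.6, 0.6, -2.8]
```

```bash
cat > g.py <<'E'
from cell import arm
import sys
s=arm.observe();f=s['force'];a=-(f[0]*.988+f[1]*.153)
print((s['eef_pos']*1e3).round(2),f.round(1),'push',round(a,1),round(s['time_s'],2));sys.exit(a>4)
E
python3 -m creep '[[0.6,0.1,0,0,0,0],[0,0,0,0,0,0]]' >o; python3 g.py && python3 -m creep '[[0.6,0.1,0,0,0,0],[0,0,0,0,0,0]]' >o; python3 g.py && python3 -m creep '[[0.6,0.1,0,0,0,0],[0,0,0,0,0,0]]' >o; python3 g.py && python3 -m creep '[[0.6,0.1,0,0,0,0],[0,0,0,0,0,0]]' >o; python3 g.py && python3 -m creep '[[0.6,0.1,0,0,0,0],[0,0,0,0,0,0]]' >o; python3 g.py
```

```text
[ 578.7  -130.73  152.76] [-0.4 -0.8 -2. ] push 0.5 16.43
[ 578.7  -130.73  152.76] [-0.4 -0.8 -2. ] push 0.5 16.43
[ 578.7  -130.73  152.76] [-0.4 -0.8 -2. ] push 0.5 16.43
[ 578.7  -130.73  152.76] [-0.4 -0.8 -2. ] push 0.5 16.43
[ 578.7  -130.73  152.76] [-0.4 -0.8 -2. ] push 0.5 16.43False
False
False
False
False
```

```bash
sed -i 's/sys.exit(a>4)/sys.exit(int(a>4))/' g.py
python3 -m creep '[[0.6,0.1,0,0,0,0],[0,0,0,0,0,0]]' >o; python3 g.py && python3 -m creep '[[0.6,0.1,0,0,0,0],[0,0,0,0,0,0]]' >o && python3 g.py && python3 -m creep '[[0.6,0.1,0,0,0,0],[0,0,0,0,0,0]]' >o && python3 g.py && python3 -m creep '[[0.6,0.1,0,0,0,0],[0,0,0,0,0,0]]' >o && python3 g.py && python3 -m creep '[[0.6,0.1,0,0,0,0],[0,0,0,0,0,0]]' >o && python3 g.py && python3 -m creep '[[0.6,0.1,0,0,0,0],[0,0,0,0,0,0]]' >o && python3 g.py
```

```text
[ 579.32 -130.64  152.79] [-0.5  0.4 -2.7] push 0.5 16.6
[ 579.77 -130.6   152.81] [-1.7  0.2 -3. ] push 1.6 16.77
[ 579.77 -130.57  152.75] [-4.7 -1.1 -0.1] push 4.8 16.93
```

```bash
python3 -m creep '[[0,0,0,0,0,0],[0,0,0,0,0,0]]' >o; python3 g.py; python3 -m creep '[[0.4,0.06,0,0,0,0],[0,0,0,0,0,0],[0,0,0,0,0,0]]' >o; python3 g.py
```

```text
[ 579.74 -130.56  152.74] [-5.3 -1.5 -0.1] push 5.5 17.1
[ 579.75 -130.61  152.77] [-6.6 -1.5  0.5] push 6.7 17.35
```

```bash
python3 -m creep '[[0.4,0.06,0,0,0,0],[0.3,0.05,0,0,0,0],[0,0,0,0,0,0],[0,0,0,0,0,0]]' >o; python3 g.py;  python3 -m creep '[[0,0,0,0,0,0]]' >o; python3 g.py
```

```text
[ 579.74 -130.59  152.78] [-8.5 -1.5  1.8] push 8.6 17.68
[ 579.73 -130.59  152.78] [-7.8 -2.2  1.8] push 8.1 17.77
```

```bash
python3 -m creep '[[0.4,0.06,0,0,0,0],[0,0,0,0,0,0],[0,0,0,0,0,0]]' >o; python3 g.py;  python3 -m creep '[[0,0,0,0,0,0],[0,0,0,0,0,0],[0,0,0,0,0,0]]' >o; python3 g.py; python3 -m creep '[[0,0,0,0,0,0],[0,0,0,0,0,0],[0,0,0,0,0,0]]' >o; python3 g.py; python3 -m creep '[[0,0,0,0,0,0],[0,0,0,0,0,0],[0,0,0,0,0,0]]' >o; python3 g.py
```

```text
[ 579.73 -130.59  152.81] [-12.   -1.5   3.2] push 12.1 18.02
[ 579.71 -130.57  152.78] [-10.1  -2.1   3.3] push 10.3 18.27
[ 579.72 -130.61  152.78] [-10.2  -1.1   1.9] push 10.3 18.52
[ 579.73 -130.61  152.8 ] [-9.6 -1.   2.4] push 9.6 18.77
```

```bash
python3 -m creep '[[-0.5,-0.08,0,0,0,0],[-0.5,-0.08,0,0,0,0],[-0.4,-0.06,0,0,0,0],[0,0,0,0,0,0],[0,0,0,0,0,0]]' >o; python3 g.py;  python3 -m creep '[[-0.2,-0.03,-0.3,0,0,0],[0,0,0,0,0,0],[0,0,0,0,0,0]]' >o; python3 g.py
```

```text
[ 579.82 -130.6   152.76] [-5.6 -0.2  0.2] push 5.6 19.18
[ 579.85 -130.59  152.69] [-6.4 -0.8 -0.1] push 6.4 19.43
```

```bash
python3 -m creep '[[-0.3,-0.05,-0.2,0,0,0],[-0.3,-0.05,-0.2,0,0,0],[0,0,0,0,0,0],[0,0,0,0,0,0]]' >o; python3 g.py; python3 -m creep '[[0,0,0,0,0,0]]' >o; python3 g.py
```

```text
[ 579.86 -130.64  152.3 ] [-3.6 -0.8  0.2] push 3.7 19.77
[ 579.88 -130.61  152.31] [-2.9 -0.4  0.6] push 2.9 19.85
```

```bash
python3 -m creep '[[-0.2,-0.03,-0.2,0,0,0],[0,0,0,0,0,0],[0,0,0,0,0,0]]' - 10; python3 g.py; python3 -m creep '[[0,0,0,0,0,0],[0,0,0,0,0,0],[0,0,0,0,0,0]]' - 3; python3 g.py; python3 -m creep '[[0,0,0,0,0,0],[0,0,0,0,0,0],[0,0,0,0,0,0],[0,0,0,0,0,0],[0,0,0,0,0,0],[0,0,0,0,0,0],[0,0,0,0,0,0],[0,0,0,0,0,0]]' 0.6; python3 g.py
```

```text
time_s: 20.1
eef_pos: [0.5799, -0.1306, 0.1523]
ee_rot: [3.141, -0.001, 0.154]
force: [-2.8, -0.0, 1.3]
width: 0.0357
finger_force: 10.0
[ 579.9  -130.61  152.28] [-2.8 -0.   1.3] push 2.7 20.1
time_s: 20.35
eef_pos: [0.5799, -0.1306, 0.1523]
ee_rot: [3.141, -0.001, 0.154]
force: [-1.2, 1.0, 1.9]
width: 0.0361
finger_force: 3.0
[ 579.89 -130.63  152.26] [-1.2  1.   1.9] push 1.0 20.35
time_s: 21.02
eef_pos: [0.5795, -0.1306, 0.1518]
ee_rot: [-3.142, -0.0, 0.154]
force: [-0.2, -0.4, -0.4]
width: 0.057
finger_force: 0.0
[ 579.52 -130.57  151.81] [-0.2 -0.4 -0.4] push 0.3 21.02
```

```bash
python3 -m creep '[[0,0,5,0,0,0],[0,0,10,0,0,0],[0,0,20,0,0,0],[0,0,25,0,0,0],[0,0,25,0,0,0],[0,0,25,0,0,0],[0,0,0,0,0,0]]'; python3 -m creep '[[-30,0,0,0,0,0],[-40,0,0,0,0,0],[-40,0,0,0,0,0],[-40,0,0,0,0,0],[-40,0,0,0,0,0],[-40,0,0,0,0,0],[-30,0,0,0,0,0],[0,0,0,0,0,0],[0,0,0,0,0,0],[0,0,0,0,0,0]]'
python3 - <<'E'
from cell import arm
import numpy as np,cv2
from h import *
c=arm.capture('top');cv2.imwrite('pics/t9.png',c['frame'][:,:,::-1])
P=np.array([.713,-.109]);u=np.array([np.cos(.154),np.sin(.154)]);n=np.array([-u[1],u[0]])
for off in(0,.012,-.012):
  o=''
  for k in range(20,215,3):
    X=np.array([*(P-u*k/1e3+n*off),.195]);q=c['R']@X+c['t'];u_,v_=q[:2]/q[2]*c['fx']+[c['cx'],c['cy']]
    o+=f"{k}:{int(cv2.getRectSubPix(c['frame'],(1,1),(float(u_),float(v_))).min())} "
  print(off,o)
E
```

```text
time_s: 21.6
eef_pos: [0.5824, -0.1315, 0.2702]
ee_rot: [3.136, -0.011, 0.154]
force: [0.3, -0.4, 1.3]
width: 0.0572
finger_force: 0.0
time_s: 22.43
eef_pos: [0.3199, -0.1307, 0.2623]
ee_rot: [3.141, -0.001, 0.153]
force: [0.2, 0.2, 0.6]
width: 0.0571
finger_force: 0.0
0 20:170 23:136 26:138 29:177 32:193 35:192 38:227 41:228 44:230 47:167 50:225 53:227 56:226 59:226 62:226 65:225 68:226 71:227 74:227 77:227 80:230 83:234 86:230 89:227 92:226 95:226 98:227 101:227 104:227 107:228 110:228 113:229 116:235 119:128 122:228 125:230 128:228 131:228 134:228 137:228 140:229 143:229 146:229 149:229 152:239 155:212 158:174 161:190 164:201 167:192 170:191 173:187 176:199 179:192 182:189 185:186 188:192 191:193 194:191 197:191 200:198 203:122 206:174 209:147 212:22 
0.012 20:54 23:55 26:54 29:51 32:49 35:117 38:228 41:238 44:164 47:88 50:239 53:233 56:227 59:231 62:233 65:231 68:231 71:229 74:229 77:228 80:228 83:209 86:228 89:228 92:228 95:229 98:229 101:229 104:228 107:229 110:229 113:230 116:235 119:198 122:227 125:232 128:231 131:231 134:230 137:231 140:232 143:232 146:231 149:235 152:239 155:194 158:87 161:76 164:79 167:76 170:64 173:6 176:0 179:0 182:0 185:0 188:0 191:0 194:0 197:0 200:0 203:0 206:0 209:0 212:0 
-0.012 20:75 23:83 26:50 29:28 32:23 35:19 38:27 41:14 44:24 47:126 50:244 53:234 56:230 59:230 62:231 65:231 68:233 71:231 74:229 77:232 80:237 83:183 86:230 89:238 92:239 95:238 98:236 101:236 104:237 107:240 110:239 113:239 116:235 119:198 122:232 125:232 128:230 131:229 134:229 137:229 140:230 143:231 146:229 149:232 152:245 155:122 158:67 161:78 164:80 167:77 170:58 173:7 176:0 179:1 182:0 185:0 188:0 191:0 194:1 197:0 200:0 203:0 206:0 209:0 212:4
```

Total row length 48→156 mm = 3 × 36 mm, against the collar. Check the two junctions more finely for a gap, and that everything is still.

Run:
```python
from cell import arm
import numpy as np
from scipy.ndimage import map_coordinates as mc
P=np.array([.713,-.109]);u=np.array([np.cos(.154),np.sin(.154)]);n=np.array([-u[1],u[0]])
for cam in('top','scene','top'):
  c=arm.capture(cam);f=c['frame'].min(2).astype(float);ks=np.arange(44,162,.25)
  for off in(-12,-8,-4,0,4,8,12):
    X=np.array([[*(P-u*k/1e3+n*off/1e3),.195] for k in ks]);q=c['R']@X.T+c['t'][:,None];p=q[:2]/q[2]*c['fx']+np.array([[c['cx']],[c['cy']]])
    v=mc(f,[p[1],p[0]],order=1);o=[]
    for j in(83.5,119.5):
      m=abs(ks-j)<6;b=np.median(v[m]);o.append((round(b),round(v[m].min()),'deficit mm',round(float(np.clip(b-v[m],0,None).sum()*.25/b),2)))
    print(cam,off,*o)
```

```text
top -12 (232, 178, 'deficit mm', 0.58) (231, 187, 'deficit mm', 0.49)
top -8 (224, 131, 'deficit mm', 1.11) (231, 227, 'deficit mm', 0.06)
top -4 (226, 199, 'deficit mm', 0.3) (228, 188, 'deficit mm', 0.47)
top 0 (230, 226, 'deficit mm', 0.06) (228, 129, 'deficit mm', 1.13)
top 4 (227, 167, 'deficit mm', 0.69) (230, 185, 'deficit mm', 0.52)
top 8 (225, 132, 'deficit mm', 1.11) (232, 229, 'deficit mm', 0.05)
top 12 (229, 200, 'deficit mm', 0.32) (232, 189, 'deficit mm', 0.48)
scene -12 (236, 222, 'deficit mm', 0.21) (231, 223, 'deficit mm', 0.12)
scene -8 (229, 218, 'deficit mm', 0.16) (224, 213, 'deficit mm', 0.17)
scene -4 (228, 219, 'deficit mm', 0.12) (228, 213, 'deficit mm', 0.21)
scene 0 (225, 219, 'deficit mm', 0.1) (230, 225, 'deficit mm', 0.08)
scene 4 (230, 221, 'deficit mm', 0.14) (229, 212, 'deficit mm', 0.26)
scene 8 (230, 210, 'deficit mm', 0.28) (230, 214, 'deficit mm', 0.26)
scene 12 (232, 218, 'deficit mm', 0.19) (238, 219, 'deficit mm', 0.32)
top -12 (230, 172, 'deficit mm', 0.66) (231, 188, 'deficit mm', 0.48)
top -8 (224, 132, 'deficit mm', 1.1) (231, 228, 'deficit mm', 0.05)
top -4 (227, 200, 'deficit mm', 0.31) (229, 187, 'deficit mm', 0.48)
top 0 (230, 227, 'deficit mm', 0.06) (228, 128, 'deficit mm', 1.15)
top 4 (226, 167, 'deficit mm', 0.68) (229, 185, 'deficit mm', 0.52)
top 8 (226, 131, 'deficit mm', 1.12) (232, 229, 'deficit mm', 0.06)
top 12 (229, 199, 'deficit mm', 0.32) (233, 189, 'deficit mm', 0.49)
```

Both junctions look the same and amount to mere seam aliasing, so the row is closed, against the collar and still; the arm is clear.

```bash
python3 -c "
from cell import arm
print(arm.hand_in())"
```

```text
the job is handed in; nothing more can be done
None
```

The carton from stand A now hangs on stand B and the row was pressed against the collar at about 10 N for about 1 s; after release the images showed all three cartons still and touching (to roughly 0.5 mm), and I handed the job in at about 23 s after one missed first grip that moved nothing.

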